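# Set up the vial inspection screen and hold it upright

## Robot

A 7-joint arm with a two-finger parallel gripper is mounted at the origin on a cart in front of the work surface, level with it; the furniture and walls round the work are solid. World frame = base frame: x ahead of the robot, y to its left, z up, the work surface at z = 0. Lengths are in mm, angles in rad, forces in N, time in s.
With the tool pointing down it reaches from about 350 to 900 mm from the base axis. Payload 8.1 kg.
Tool frame: the origin (TCP) lies midway between the tips of the shut fingers; the grasp point (between the pads) lies 19 mm behind it (manip.grip_depth is the distance from the TCP to the grasp point, in mm); z points along the fingers, y is the line along which they close (so a half turn about z gives the same grasp; the last joint's range is limited). The gripper opens to 85 mm and grips with 20 to 120 N. Pads are 22 mm wide; open, the fingers measure 114 mm over their backs; the gripper's body (76 mm by 85 mm) begins 54 mm behind the grasp point. The pads swing forward as they close: fully open they stand 13 mm farther back than shut.
Start: joints at [-1.294, 0.434, 0.025, 1.573, -0.012, 1.134, -0.075], TCP at [231.737, 580.465, 231.323] pointing down, gripper open.
Joint ranges: [-2.62, 2.62], [-0.44, 2.09], [-1.27, 1.32], [0.08, 2.57], [-1.32, 4.46], [0.12, 2], [-2.74, 2.74]. Speed limits (rad/s): [2.22, 2.22, 3.01, 3.01, 3.14, 3.14, 3.14].

## Interface

Orientations are given as a unit quaternion [x, y, z, w].
In Python, from station import manip, move_gripper, telemetry, viewer gives the robot as it stands. Calls block until the motion is done:
- manip.movep(position, orientation): joint-space move of the TCP to a pose.
- manip.move_linear(position, ori=None, vel=150): straight line of the TCP; ori=None keeps the orientation; vel is the mean speed in mm/s.
- manip.set_joints(angles): joint-space move.
- move_gripper(opening): finger opening in mm; the grip force is fixed at half the most; returns when the fingers have stopped.
- manip.hold(seconds).
- manip.solve_ik(position, orientation): joint angles nearest the present ones, or None.
- telemetry.sense(): the state.
- viewer.read_camera(name): name is "scene" or "top"; returns a dict with "color" (400x640x3 uint8, red, green, blue), "camera_matrix" (3x3 intrinsics, pixels), "dist_coeffs" ([k1, k2, p1, p2, k3] as OpenCV has them; the pictures are not rectified), "cam_to_world" (4x4, takes a point from camera to world coordinates). Camera axes: x right, y down, z forward; pixel columns grow to the right and rows downward; lengths in mm; the calibration is good to about 2 mm. A picture is of the moment at which its call begins. There is no depth.
A pose or a line that the arm cannot do raises manip.MotionError and nothing moves.
- manip.finish_job(): hands the job in; it is judged then, once.
The state is a dict: "t": time; "qpos": joint angles; "dq": joint speeds; "joint_efforts": joint torques, N m; "ee_pos": TCP position; "orientation": TCP orientation; "force": force on the tool from outside, world axes, zero at the start; "torque": the same for the moment, N m; "gripper_width": finger opening in mm; "grip_force": force on a finger pad.
Only numpy, scipy, OpenCV 4.12 (cv2) and the standard library are available. Lean on these libraries where they do the work, as an engineer would, in place of code of your own. Each camera call takes 0.05 s, during which the arm holds its last target. There are 200 camera calls.

## Task

Get the black-and-white vial inspection screen ready for checking vials: with the screen still leaning back, push its kickstand down past the over-centre point until it snaps fully down. Then take the screen by the stub on its top edge, bring it upright and finish while still holding it upright and steady; it tips over if let go. Leave its foot plate standing where it is, and do not disturb the two vials and the jar beside it.

Things in the scene. Friction and masses are not known exactly. Their poses are not given: they have to be found in the camera images.
- stand_base: Grey foot plate of the inspection screen, 135 x 236 x 14 mm, loose on the counter, about 1.8 kg. Origin on the counter under the middle of the tilt axis; the plate spans x -40 to +95, y -118 to +118 mm. x points from the screen's front to its back (roughly away from the robot), y along the tilt axis, z up. Bearing cheeks 45 mm high at y = +-106 mm.
- tilt_hub (a point): Middle of the screen's horizontal tilt axis (along stand_base's y), on the foot plate, 35 mm above the counter. The screen turns freely here and is top-heavy: let go near upright, it falls back to the stop at 0.28 rad or forward until the lowered kickstand meets the counter, about 0.17 rad forward.
- screen: Tilting screen, about 0.8 kg: aluminium frame of 12 mm tubes, 188 mm wide, 171 mm high over the axis, with a 5 mm panel, half white, half black. Origin at tilt_hub; z up along the panel, x out of its back, y along the tilt axis; upright when z is vertical. Starts leaning back 0.28 rad (top away from its front) on the hub's stop.
- grip_stub (a point): Point to hold: middle of the flat aluminium stub on the middle of the screen's top edge, 198 mm up the screen from the tilt axis. The stub is 30 mm wide along the screen's y, 12 mm thick; it rises from the top tube (171 mm from the axis) to 19 mm above this point. Gripped across the 30 mm width it can turn between the pads as the screen tilts.
- kick_hub (a point): Pivot of the kickstand, on a steel boss in front of the panel, fixed in the screen's frame at x = -45, y = +35, z = +90 mm.
- kick_foot (a point): Centre of the rounded end (orange foot, 15 mm thick, 20 mm long) of the kickstand leg, a steel rod 10 mm thick; 109 mm from kick_hub. A spring pushes the leg to the nearer end of its travel: 1 to 2 N on the leg moves it off the stowed end, and past the centre (0.96 rad) it snaps down by itself.
- kickstand (a joint): Kickstand angle, rad. 0 = stowed: the leg lies in front of the panel, pointing along the screen's -y and 20 degrees up. 1.92 (110 degrees) = fully down: pointing down along the panel, splayed 8 degrees to the front; its turning plane holds the screen's y and this down direction. Centre of the over-centre spring at 0.96.
- tall_vial: Orange vial with white cap, 49 mm across, 87 mm high, near the screen; origin at the centre of its underside. Must not be disturbed.
- short_vial: Orange vial with white cap, 33 mm across, 50 mm high, near the screen; origin at the centre of its underside. Must not be disturbed.
- white_jar: White tablet jar, 50 mm across, 62 mm high, near the screen; origin at the centre of its underside. Must not be disturbed.

How it is judged (in metres and radians):
On the way, in this order (a step that is already met when the one before it is completed fails the run):
1. the kickstand is fully down while the screen still leans back (value of joint kickstand above 1.8 rad and angle between screen's own z axis and vertical above 0.15 rad and x of grip_stub in the frame of stand_base above 0 m), for 0.1 s.
2. the screen is upright in the fingers, kickstand down (angle between screen's own z axis and vertical below 0.07 rad and value of joint kickstand above 1.8 rad and contact force between the fingers and screen above 1 N), for 0.3 s.
At the end, for the whole second after the job is handed in: The kickstand is fully down (over 1.8 of 1.92 rad); the screen is upright within 0.07 rad (4 degrees), at rest and held by the fingers (contact force over 1 N); the foot plate stands flat on the counter within 30 mm of where it started (all of step 2 and angular speed of screen below 0.1 rad/s and angle between stand_base's own z axis and vertical below 0.04 rad and height (world z) of stand_base below 0.006 m and distance of stand_base from where it was at the start of the episode below 0.03 m); the arm keeps its last pose, push and grip.
It fails at once if the tall vial is moved or tipped (distance of tall_vial from where it was at the start of the episode above 0.02 m or angle between tall_vial's own z axis and vertical above 0.4 rad).
It fails at once if the short vial is moved or tipped (distance of short_vial from where it was at the start of the episode above 0.02 m or angle between short_vial's own z axis and vertical above 0.4 rad).
It fails at once if the jar is moved or tipped (distance of white_jar from where it was at the start of the episode above 0.02 m or angle between white_jar's own z axis and vertical above 0.4 rad).
It fails at once if the foot plate is lifted, tipped or pushed away (angle between stand_base's own z axis and vertical above 0.15 rad or distance of stand_base from where it was at the start of the episode above 0.05 m).
It also fails if it takes over 42 s, if anything falls off the work surface, if the arm or the gripper's body presses on something with over 40 N, if the wrist force passes 120 N, or if a joint passes its speed limit or range.

## Working session

There is one attempt and no reset: what is moved stays moved. The work goes in short steps, each a Python script; the robot and the scene stay as the last script left them, time stands still between calls to the robot, and variables do not carry over. Pictures are saved under pics/ and viewed, at most 10 in all, crops included, and the job is handed in when it is done.

```bash
mkdir -p pics; ls
python3 - <<'E'
from station import manip,telemetry,viewer
import cv2,numpy as np
for n in("scene","top"):
    r=viewer.read_camera(n); cv2.imwrite(f"pics/{n}0.png",r["color"][:,:,::-1]); np.savez(f"{n}0.npz",**r)
    print(n,r["camera_matrix"].tolist(),r["dist_coeffs"],np.round(r["cam_to_world"],3).tolist())
s=telemetry.sense();print(s["t"],s["orientation"],manip.grip_depth)
E
```

```text
pics
scene [[428.9996158140132, 0.0, 324.98977158342143], [0.0, 428.9996158140132, 196.53299853207713], [0.0, 0.0, 1.0]] [0.03925883 0.         0.         0.         0.        ] [[0.596, -0.442, 0.67, -111.302], [-0.803, -0.348, 0.484, -424.883], [0.019, -0.827, -0.562, 657.954], [0.0, 0.0, 0.0, 1.0]]
top [[414.5079833436077, 0.0, 318.0341396861129], [0.0, 414.5079833436077, 193.66484816656657], [0.0, 0.0, 1.0]] [-0.04851154  0.          0.          0.          0.        ] [[0.016, -0.997, 0.073, 415.677], [-1.0, -0.015, 0.016, -25.658], [-0.015, -0.073, -0.997, 1004.164], [0.0, 0.0, 0.0, 1.0]]
0.1 [ 1.88810429e-01  9.82013306e-01 -6.96927695e-04 -6.26055533e-05] 18.700000000000003
```

View pics/scene0.png

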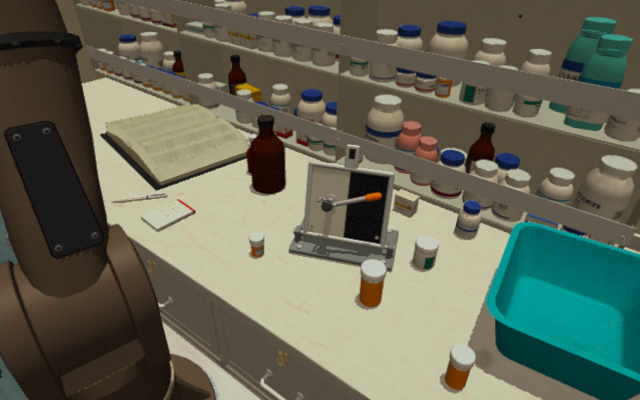

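View pics/top0.png

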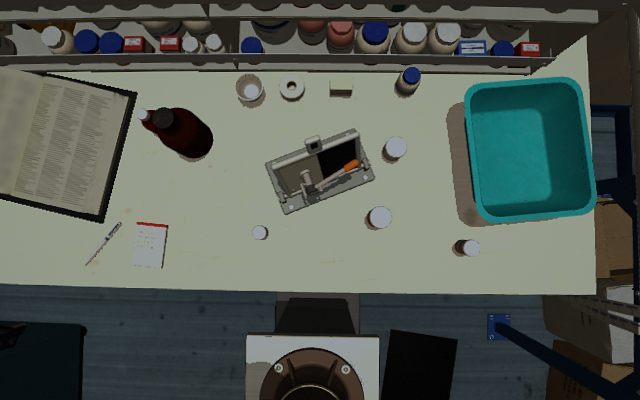

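Scene view: the screen is around (345,205), its orange foot at (373,197), the stub at (353,153), the tall vial at (371,285), the jar at (425,252) and the short vial at (257,245). Top view: the foot plate has corners near (265,163), (355,129), (375,179) and (286,214), and the stub is at (313,143). I'll zoom in on both.

Run:
```python
import cv2,numpy as np
a=cv2.imread("pics/top0.png")[115:225,245:425]; b=cv2.imread("pics/scene0.png")[140:270,285:405]
cv2.imwrite("pics/ctop.png",cv2.resize(a,None,fx=4.4,fy=4.4,interpolation=cv2.INTER_CUBIC))
cv2.imwrite("pics/cscene.png",cv2.resize(b,None,fx=4.5,fy=4.5,interpolation=cv2.INTER_CUBIC))
```

```text
(no output)
```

View pics/ctop.png

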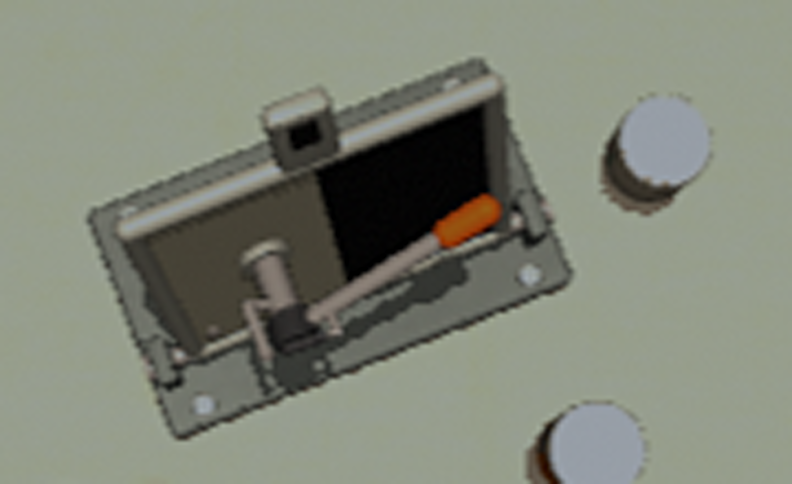

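View pics/cscene.png

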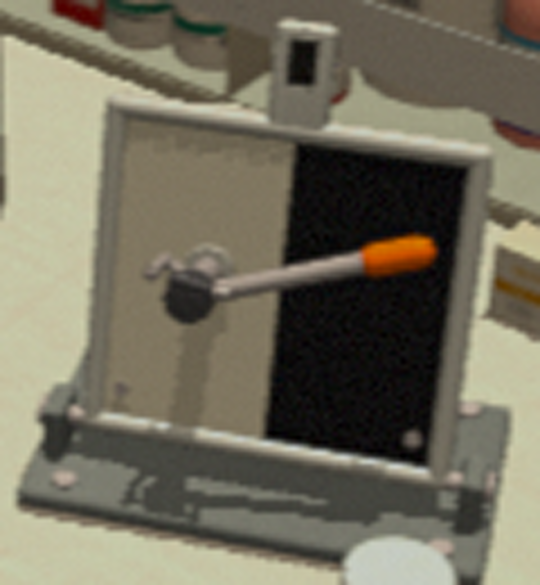

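Top crop: the plate corners are at crop px (90,212), (487,60), (573,277) and (180,438), with the orange foot at (468,221) and the stub window at (303,133). In the scene crop the foot is at (400,255) and the window at (303,62). Next I fit the plate pose and check it by triangulating the other points.

```bash
cat > geo.py <<'E'
import cv2,numpy as np
from scipy.spatial.transform import Rotation as R
def ray(n,px,f=None):
    r=f or np.load(f"{n}0.npz"); u=cv2.undistortPoints(np.array([[px]],float),r["camera_matrix"],r["dist_coeffs"])[0,0]
    T=r["cam_to_world"]; d=T[:3,:3]@[*u,1]; return T[:3,3],d/np.linalg.norm(d)
def plane(n,px,z):
    o,d=ray(n,px); return o+d*(z-o[2])/d[2]
def tri(a,b):
    (o1,d1),(o2,d2)=a,b; s=np.linalg.lstsq(np.c_[d1,-d2],o2-o1,rcond=None)[0]
    p,q=o1+d1*s[0],o2+d2*s[1]; return (p+q)/2,np.linalg.norm(p-q)
T=lambda p:np.array(p)/4.4+[244.6,114.6]
S=lambda p:np.array(p)/4.5+[284.6,139.6]
E
cat > m.py <<'E'
from geo import *
c=np.array([plane("top",T(p),14)[:2] for p in[(90,212),(487,60),(573,277),(180,438)]])
m=np.array([[95,118],[95,-118],[-40,-118],[-40,118]])
mc=m-m.mean(0);cc=c-c.mean(0)
yaw=np.arctan2((mc[:,0]*cc[:,1]-mc[:,1]*cc[:,0]).sum(),(mc*cc).sum())
Rz=R.from_euler("z",yaw); o=np.r_[c.mean(0),0]-Rz.apply([*m.mean(0),0])
print("yaw",yaw,"origin",o.round(1)); print(np.linalg.norm(np.diff(c,axis=0),axis=1))
print("resid",(c-(Rz.apply(np.c_[m,m[:,0]*0])+o)[:,:2]).round(1).tolist())
np.savez("pose.npz",yaw=yaw,o=o)
def scr(p,tilt=.28): return o+Rz.apply(np.array([0,0,35])+R.from_euler("y",tilt).apply(p))
base=lambda w:Rz.inv().apply(w-o)
a=np.radians(8)
dn=np.array([-np.sin(a),0,-np.cos(a)])
# turning: angle from -y,20deg up
def foot(k): 
    t=np.radians(-20)+k; return np.array([-45,35,90])+109*(np.cos(t)*np.array([0,-1,0])+np.sin(t)*dn)
if __name__=="__main__":
    for n,t,s,pt in[("foot",(468,221),(400,255),foot(0)),("stubwin",(303,133),(303,62),[-6,0,198]),("knob",(295,328),(190,297),[-45,35,90])]:
        w,e=tri(ray("top",T(t)),ray("scene",S(s))); print(n,w.round(1),"gap",e.round(1),"model",scr(pt).round(1))
    for n,p,q,h in[("tall",(597,450),None,87),("jar",(663,143),None,62)]: 
        w=plane("top",T(p),h);print(n,w.round(1),base(w).round(1))
    w=plane("top",(259.5,232.5),50);print("short",w.round(1),base(w).round(1))
    for k in(0,.5,.96,1.3,1.92): print(k,scr(foot(k)).round(1),base(scr(foot(k))).round(1))
    print("stub",scr([0,0,198]).round(1),scr([0,0,198],0).round(1))
E
python3 m.py
```

```text
yaw 0.39329741687620035 origin [518.3 -24.1   0. ]
[233.89151191 128.79871395 231.29429952]
resid [[-0.2, -1.4], [-3.2, -0.3], [2.0, 3.5], [1.4, -1.9]]
foot [536.8 -78.3 166.3] gap 1.0 model [541.2 -87.6 168. ]
stubwin [565.   -2.9 228.3] gap 0.6 model [563.5  -5.4 226.9]
knob [488.1   2.6 134.6] gap 0.6 model [487.9   1.2 133.9]
tall [ 433.1 -148.7   87. ] [-126.4  -82.5   87. ]
jar [ 594.1 -185.8   62. ] [   8.1 -178.4   62. ]
short [393.5 123.4  50. ] [-58.7 184.   50. ]
0 [541.2 -87.6 168. ] [ -3.2 -67.4 168. ]
0.5 [ 523.  -100.9  119. ] [-25.1 -72.8 119. ]
0.96 [498.6 -91.1  76.8] [-43.8 -54.3  76.8]
1.3 [478.8 -71.2  52.9] [-54.5 -28.3  52.9]
1.92 [446.9 -15.8  34.4] [-62.8  35.   34.4]
stub [568.8  -3.2 225.3] [518.3 -24.1 233. ]
```

```bash
cat > h.py <<'E'
from m import *
import m
m.o=o+np.array([1.2,2.0,0]); o=m.o
from station import manip,move_gripper,telemetry,viewer
bx=Rz.apply([1,0,0]);by=Rz.apply([0,1,0])
Q=R.from_matrix(np.c_[-bx,by,[0,0,-1]]).as_quat()
def leg(k,r=95,off=8):
    t=np.radians(-20)+k; u=np.array([0,-1,0]); 
    return scr(np.array([-45,35,90])+r*(np.cos(t)*u+np.sin(t)*dn)+off*(np.sin(t)*u-np.cos(t)*dn))
def st(n=""):
    s=telemetry.sense(); print(n,"t%.2f"%s["t"],s["ee_pos"].round(1) if hasattr(s["ee_pos"],"round") else s["ee_pos"],"F",np.round(s["force"],1),"w",round(s["gripper_width"],1),"g",round(s["grip_force"],1))
def shot(n):
    for c in("scene","top"):
        r=viewer.read_camera(c); np.savez(f"{c}_{n}.npz",**r)
        im=r["color"][:,:,::-1]; im=im[110:280,270:450] if c=="scene" else im[100:230,240:420]
        if c=="scene": A=cv2.resize(im,(396,374))
        else: B=cv2.resize(im,(396,286))
    cv2.imwrite(f"pics/{n}.png",np.hstack([A,np.vstack([B,np.zeros((88,396,3),np.uint8)])]))
E
python3 - <<'E'
from h import *
move_gripper(0)
p=leg(-.1); 
print(p, manip.solve_ik(p,Q), manip.solve_ik(leg(1.2),Q), manip.solve_ik(scr([0,0,180]),Q))
manip.movep([p[0],p[1],330],Q); st("above")
manip.move_linear(p,vel=150); st("touch")
for k in(.15,.4,.65,.9,1.1,1.2): manip.move_linear(leg(k),vel=80); st(k)
shot("k")
E
```

```text
yaw 0.39329741687620035 origin [518.3 -24.1   0. ]
[233.89151191 128.79871395 231.29429952]
resid [[-0.2, -1.4], [-3.2, -0.3], [2.0, 3.5], [1.4, -1.9]]
[538.78790495 -65.1153171  178.17627375] [-0.32122978  0.37013009  0.45709453  1.87117492 -0.19830448  0.94479253
  2.18998401] [-0.19390082  0.43939235  0.30178304  2.07658954 -0.20941431  0.65378334
  2.21192765] [-0.32473924  0.36321131  0.31745986  1.77201856 -0.1299754   1.02681963
  2.00489221]
above t3.42 [538.9 -64.2 329.8] F [ 0.1 -0.6  0.2] w 0.0 g 0.0
touch t4.58 [539.4 -65.2 178.9] F [ 0.2  0.  -0.8] w -0.1 g 0.0
0.15 t5.03 [533.7 -77.8 157.9] F [-0.4  0.2  1.1] w -0.1 g 0.5
0.4 t5.48 [526.6 -84.4 136.7] F [-0.  -0.4  0.4] w 0.2 g 0.4
0.65 t5.93 [517.1 -86.  115.2] F [ 0.2 -0.8  0.5] w -0.1 g 0.1
0.9 t6.38 [505.7 -82.2  94.9] F [ 0.  -0.7 -0.1] w -0.2 g 0.0
1.1 t6.78 [495.7 -75.2  80.1] F [-0.2  0.5  0.5] w -0.1 g 0.0
1.2 t7.04 [490.4 -70.4  73.5] F [ 0.2 -0.2  0.2] w -0.0 g 0.0
```

View pics/k.png

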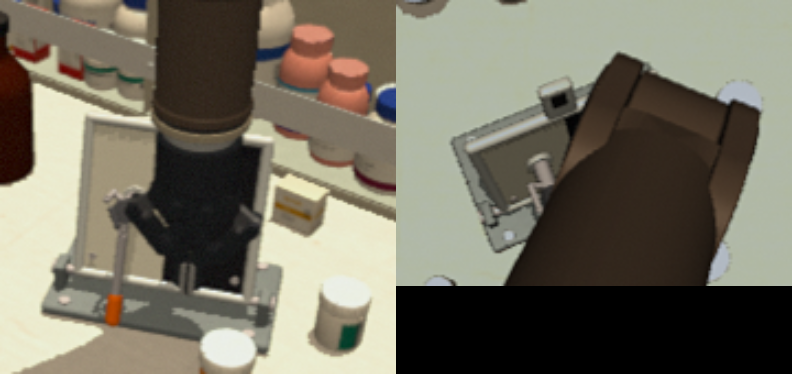

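The picture shows the leg pointing down, with the orange foot at (115,310) in the left crop. The screen still leans back, and the vials and jar haven't moved. I'll retract and grasp the stub.

```bash
python3 - <<'E' | tail -n +4
from h import *
GD=np.array([0,0,manip.grip_depth])
p=np.array(telemetry.sense()["ee_pos"])
manip.move_linear(p-25*bx+[0,0,90],vel=200)
manip.move_linear(p-25*bx+[0,0,230],vel=250)
move_gripper(60)
g=scr([0,0,202])-GD
manip.movep(g+[0,0,70],Q); st("above")
manip.move_linear(g,vel=100); st("at")
shot("g")
E
```

```text
above t9.66 [ 5.712e+02 -4.000e-01  2.798e+02] F [-0.5  0.1 -0.2] w 60.0 g 0.0
at t10.51 [571.4  -1.  211.1] F [-0.2 -0.4 -0.9] w 59.9 g 0.0
```

View pics/g.png

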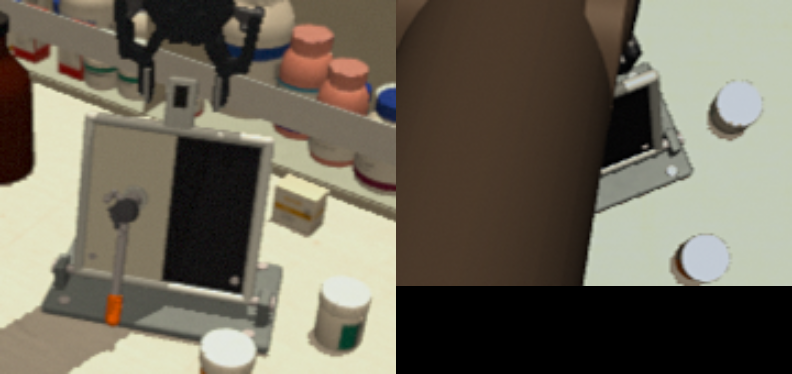

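The fingers straddle the stub at (181,100) with their tips just above the top tube, and the kickstand is down. I'll close and swing the screen up along the arc.

```bash
python3 - <<'E' | tail -n +4
from h import *
GD=np.array([0,0,manip.grip_depth])
move_gripper(0); st("closed")
for a in(.23,.18,.13,.08,.04,.0):
    manip.move_linear(scr([0,0,202],a)-GD,vel=50); st(a)
manip.hold(.4); st("hold")
shot("u")
E
```

```text
closed t10.98 [ 5.711e+02 -2.000e-01  2.110e+02] F [-2.4  1.5  5.8] w 28.9 g 59.5
0.23 t11.33 [562.1  -4.  213.4] F [1.7 3.9 4.3] w 28.9 g 59.9
0.18 t11.68 [553.   -7.7 215.3] F [0.8 4.7 3.6] w 29.2 g 60.0
0.13 t12.03 [543.5 -11.7 216.8] F [-0.6  4.8  4.1] w 29.3 g 60.4
0.08 t12.38 [534.3 -15.5 217.7] F [-0.5  5.4  3.7] w 29.1 g 60.6
0.04 t12.69 [526.7 -18.6 218.2] F [-0.5  4.7  3.6] w 29.4 g 60.8
0.0 t13.00 [519.1 -21.8 218.3] F [-0.1  5.9  3.5] w 29.0 g 61.0
hold t13.40 [519.3 -21.7 218.3] F [-0.6  5.2  4.2] w 28.8 g 61.1
```

View pics/u.png

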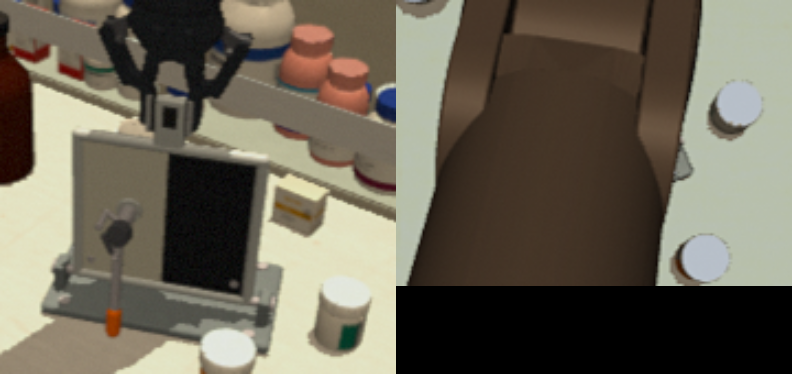

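The screen stands upright in the fingers with the stub window at (170,117), the kickstand is down, the plate hasn't moved and forces are low. I'll check the tilt with one ray on the mid-plane, then hand in.

```bash
python3 - <<'E' | tail -n +4
from h import *
q,d=ray("scene",(347.1,163.0)); s=-((q-o)@by)/(d@by); b=base(q+d*s-[1.2,2,0]); tilt=np.arctan2(b[0]+6,b[2]-35)
print(b,"tilt",tilt)
if abs(tilt)<.045:
    manip.hold(.3); st("end"); print(manip.finish_job())
E
```

```text
[ -4.13856252  -1.3874174  233.57881214] tilt 0.009373522501598465
end t13.80 [519.3 -21.7 218.3] F [-1.2  5.1  3.7] w 28.8 g 61.1
the job is handed in; nothing more can be done
None
```

The job is handed in: the kickstand is fully down and the gripper is holding the screen upright (measured tilt about 0.01 rad), and in the last pictures the foot plate and the visible vials and jar had not moved; the judge's result was not shown.

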